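Try-me position of a toy lighthouse's bayonet cap

ROBOT

A 6-joint arm with a two-finger parallel gripper is mounted at the origin on the work surface. World frame = base frame: x ahead of the robot, y to its left, z up, the work surface at z = 0. Lengths are in mm, angles in rad, forces in N, time in s.
With the tool pointing down it reaches from about 275 to 825 mm from the base axis. Payload 5.2 kg.
Tool frame: the origin (TCP) lies at the very end of the fingers, on their centre line; the grasp point (between the pads) lies 19 mm behind it; z points along the fingers, y is the line along which they close (so a half turn about z gives the same grasp; the last joint's range is limited). The gripper opens to 93 mm and grips with 3 to 60 N. Pads are 15 mm wide; open, the fingers measure 128 mm over their backs; the gripper's body (75 mm by 188 mm) begins 65 mm behind the grasp point.
Start: joints at [-1.454, 0.259, 1.535, -0, 1.348, -0.203], TCP at [172.928, -522.112, 218.653] pointing down, gripper open.
Joint ranges: [-3.14, 3.14], [-0.91, 2.08], [0.19, 2.58], [-1.22, 4.36], [0.22, 2.71], [-3.12, 3.12]. Speed limits (rad/s): [2.57, 2.57, 3.14, 3.14, 3.14, 3.14].

INTERFACE

Orientations are given as [roll, pitch, yaw] about the fixed x, y, z axes, in that order (R = Rz(yaw) Ry(pitch) Rx(roll)).
In Python, from bench import robot gives the robot as it stands. The module is installed in compiled form; this text tells all that it offers. Calls block until the motion is done:
- robot.move_ptp(position, orientation): joint-space move of the TCP to a pose.
- robot.move_linear(position, ori=None, speed=150, f_stop=None): straight line of the TCP; ori=None keeps the orientation; speed is the mean speed in mm/s. With f_stop (N) it stops when the force on the tool has changed by that much, and returns True; else False.
- robot.move_j(angles): joint-space move.
- robot.move_gripper(opening): opening from 0.0 (shut) to 1.0 (fully open); the grip force is fixed at half the most; returns when the fingers have stopped.
- robot.sleep(seconds).
- robot.inverse_kinematics(position, orientation): joint angles nearest the present ones, or None.
- robot.get_image(name): name is "scene" or "top" or "wrist"; returns a dict with "img" (420x560x3 uint8, blue, green, red), "fovy" (degrees; the focal length in pixels is half the picture's height over the tangent of half this angle, whatever the lens; pixels are square), "cx", "cy" (the principal point, pixels), "eye" and "orientation" of the camera in the world. Camera axes: x right, y down, z forward; pixel columns grow to the right and rows downward; lengths in mm; the calibration is good to about 2 mm. A picture is of the moment at which its call begins. There is no depth.
A pose or a line that the arm cannot do raises robot.MotionError and nothing moves.
- robot.hand_in(): hands the job in; it is judged then, once.
Readings, each from a call of its own:
- robot.current_t(): time.
- robot.current_qpos(): joint angles.
- robot.current_joint_vel(): joint speeds.
- robot.current_joint_efforts(): joint torques, N m.
- robot.current_tcp_pos(): TCP position.
- robot.current_eef_rot(): TCP orientation.
- robot.current_contact_force(): force on the tool from outside, world axes, zero at the start.
- robot.current_ft_torque(): the same for the moment, N m.
- robot.current_gripper_width(): opening from 0.0 (shut) to 1.0 (fully open).
- robot.current_finger_force(): force on a finger pad.
Only numpy, scipy, OpenCV 4.12 (cv2) and the standard library are available. Lean on these libraries where they do the work, as an engineer would, in place of code of your own. Each camera call takes 0.05 s, during which the arm holds its last target. There are 200 camera calls.

TASK

Fit the roof cap onto the toy lighthouse: line its two lugs up with the notches at the green marks and lower it until its rim sits flat on the deck, then turn it clockwise (seen from above) until its pointers stand at the yellow marks, halfway to the lock, where the light can be shown to a customer, but not on to the red marks, where it locks. A spring turns the cap back, so finish while still gripping the cap and holding it at the yellow marks; leave the other toys where they stand.

Things in the scene. Friction and masses are not known exactly. Their poses are not given: they have to be found in the camera images.
- lighthouse: Red and white toy lighthouse on a 124 mm square wooden foot, screwed to the table, left or right. Origin: centre of the foot's underside, z up. Its gallery deck is a grey disc of 94 mm diameter, flat top 130 mm above the origin, with a 37 mm bore, 22 mm deep, in the middle. Two notches, 14 mm wide and reaching 25 mm from the axis, open the bore at +x and -x of this frame.
- mouth (a point): Centre of the bore at deck-top height, 130 mm above the lighthouse's origin, same axes. The deck round the bore is a lip 5 mm thick; below it is a channel of 50 mm diameter in which the cap's lugs turn clockwise. Stops block turning counter-clockwise from the notches.
- green_mark (a point): Green mark beside the +x notch, on the deck 39 mm from the axis; each mark is a 14 x 5 mm radial stripe and has a twin opposite (here at -x).
- yellow_mark (a point): Yellow mark, halfway: on the deck 39 mm from the axis, 45 degrees clockwise (seen from above) of green, with a twin opposite. Red marks (lock) lie 90 degrees clockwise of green.
- cap: Loose roof cap, about 80 g, 60 mm tall, upright on the white tray at the start. Origin: centre of its plug's underside, z up. White plug, 32 mm diameter (25 mm at its foot), z = 0 to 20 mm; red flange, 56 mm diameter, z = 20 to 24 mm, with white pointers at +x and -x. Two copper lugs at +x and -x, 8 mm wide, reaching 22.5 mm from the axis, z = 8.5 to 13.5 mm. Same after a half turn: either lug fits either notch.
- grip (a point): Middle of the cap's blue upright grip bar, 42 mm above the cap's origin on its axis. The bar is 46 mm long (cap's x, in line with lugs and pointers), 12 mm wide (y), and stands from 24 to 60 mm above the cap's origin.
- seat (a point): Centre of the underside of the cap's flange, 20 mm above the cap's origin; it coincides with point mouth when the cap is fully seated.
- contact (a joint): Sprung contact ring inside the lighthouse, pushed round by the cap's lugs: 0 at rest (rad), growing as the cap turns clockwise. The lugs have up to 0.3 rad of play before they push it, so it reads up to that much less than the cap's angle from green. It turns a released cap back with about 0.04 N m at 0, 0.09 halfway. Hard end at 1.43; past 1.15 the cap counts as locked.
- tray: Fixed white display tray, 150 mm square with a wooden rim 12 mm high; its floor is 6 mm above the origin, which is the centre of its underside. The cap starts on it, within 25 mm of its centre.
- car_yellow: Yellow toy car, 75 x 35 x 36 mm, loose; origin at the centre of its underside, nose to +x. Must be left alone.
- car_green: Green toy car, 75 x 35 x 36 mm, loose; origin at the centre of its underside, nose to +x. Must be left alone.
- skittle: Orange toy skittle, 42 mm diameter, 67 mm tall, loose; origin at the centre of its underside. Must be left alone.
Mind the look-alikes: they are no part of the job. Leave any grey look-alike of the cap alone.

How it is judged:
By the outcome, as a careful person would: the job done as asked, in the order asked, and still so for the second after the job is handed in, while the arm keeps its last pose, push and grip.
It also fails if it takes over 51 s, if anything falls off the work surface, if the arm or the gripper's body presses on something with over 40 N, if the wrist force passes 120 N, or if a joint passes its speed limit or range.

## Working session

There is one attempt and no reset: what is moved stays moved. The work goes in short steps, each a Python script; the robot and the scene stay as the last script left them, time stands still between calls to the robot, and variables do not carry over. Pictures are saved under pics/ and viewed, at most 10 in all, crops included, and the job is handed in when it is done.

```bash
mkdir -p pics
cat > h.py <<'E'
import numpy as np, cv2
from bench import robot
from scipy.spatial.transform import Rotation as R
def ray(c,u,v):
    f=c['img'].shape[0]/2/np.tan(np.radians(c['fovy'])/2)
    o=np.array(c['orientation'],float)
    M=R.from_euler('xyz',o).as_matrix() if o.shape==(3,) else o
    return np.array(c['eye'],float), M@np.array([(u-c['cx'])/f,(v-c['cy'])/f,1.])
def at(c,u,v,z):
    e,d=ray(c,u,v); return e+d*(z-e[2])/d[2]
def proj(c,p):
    f=c['img'].shape[0]/2/np.tan(np.radians(c['fovy'])/2)
    M=R.from_euler('xyz',c['orientation']).as_matrix()
    q=M.T@(np.array(p,float)-np.array(c['eye'])); return q[0]/q[2]*f+c['cx'],q[1]/q[2]*f+c['cy']
E
python3 - <<'E'
from h import *
import pickle
cs={n:robot.get_image(n) for n in('top','scene')}
pickle.dump(cs,open('c0.pkl','wb'))
for n,c in cs.items():
    cv2.imwrite(f'pics/{n}0.png',c['img']); print(n,c['fovy'],c['cx'],c['cy'],c['eye'],c['orientation'])
E
```

```text
top 50.39414031188372 274.09094103601285 208.8300904714758 [441.90585934  70.30424436 962.45001056] [-2.94529692 -0.00739931 -1.59387493]
scene 54.76653754719875 273.91088976545893 213.10621363559474 [1339.71734842  181.16915035  681.5062974 ] [-2.23876761  0.00500874  1.71309596]
```

View pics/top0.png

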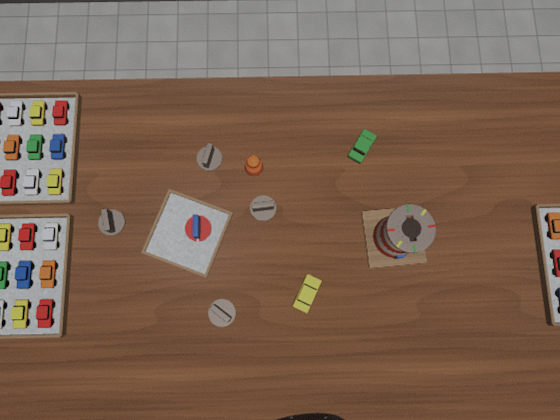

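View pics/scene0.png

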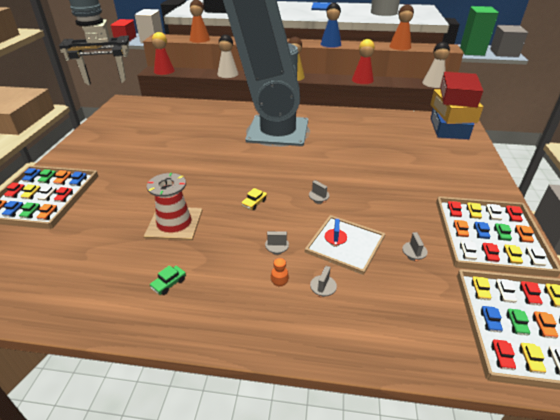

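The real cap is on the tray: red flange and blue bar at top (198,228). The four grey look-alikes at top (209,157), (263,208), (222,313) and (111,222) stand off the tray and are not the one meant. The lighthouse deck is near (411,229). Next I confirm this in an enlarged crop of the cap and the deck.

Run:
```python
from h import *
import pickle
c=pickle.load(open('c0.pkl','rb'))['top']; im=c['img']
a=cv2.resize(im[198:262,160:236],None,fx=5,fy=5,interpolation=cv2.INTER_CUBIC)
b=cv2.resize(im[198:262,374:450],None,fx=5,fy=5,interpolation=cv2.INTER_CUBIC)
cv2.imwrite('pics/crop.png',np.hstack([a,b]))
for n,(u,v,z) in dict(cap=(198,228,30),deck=(411,229,130),foot=(394.5,238,20),yc=(307,294,36),sk=(254,165,30)).items(): print(n,at(c,u,v,z).round(1))
```

```text
cap [589.4 220.6  30. ]
deck [ 562.8 -197.4  130. ]
foot [ 560.3 -195.9   20. ]
yc [447.4  -3.8  36. ]
sk [725.1 100.5  30. ]
```

View pics/crop.png

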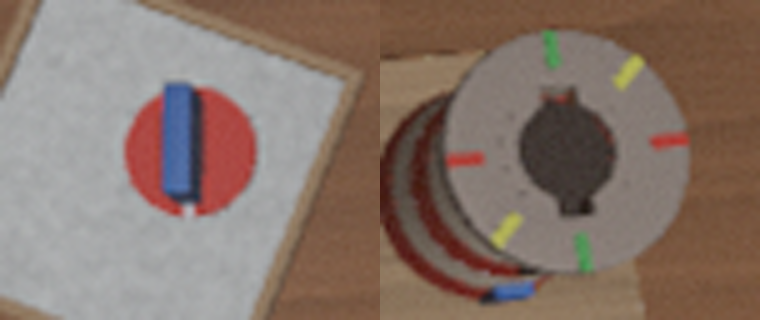

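The crop confirms it: red flange, blue bar, white pointer at the bar's end. On the deck, green marks are at crop (552,49) and (585,252), and yellow at (628,72) and (507,230). Now I look at both from close by with the wrist camera.

Run:
```python
from h import *
import pickle
print(robot.current_t(), robot.current_eef_rot())
c=pickle.load(open('c0.pkl','rb'))['top']
g1=at(c,408.4,207.8,130);g2=at(c,415,248.4,130);print(g1,g2,(g1+g2)/2)
t=at(c,198-.4+0,215,66);b=at(c,196,236,66);print('bar',t,b)
cs={}
for n,p in (('deck',[530,-197,330]),('cap',[555,221,240])):
    robot.move_ptp(p,[np.pi,0,0]); robot.sleep(.2)
    cs[n]=w=robot.get_image('wrist'); print(n,robot.current_t(),w['fovy'],w['eye'],w['orientation'],robot.current_tcp_pos())
pickle.dump(cs,open('c1.pkl','wb'))
cv2.imwrite('pics/w1.png',np.hstack([cv2.resize(cs[n]['img'],(400,300)) for n in cs]))
```

```text
0.1 [-3.14001921e+00 -2.94298929e-04  3.19734704e-01]
[ 603.73083723 -195.77714347  130.        ] [ 526.00994677 -201.81293439  130.        ] [ 564.870392   -198.79503893  130.        ]
bar [610.51861396 215.83560657  66.        ] [567.42118078 218.61959985  66.        ]
deck 2.15 64.81945169098253 [ 602.37825401 -199.05078424  494.76159149] [ 2.87523047e+00  1.22073453e-03 -1.57217459e+00] [ 529.70630468 -197.70723314  329.82147196]
cap 3.975 64.81945169098253 [628.11037589 218.71002534 405.33652213] [ 2.87616094e+00  1.01781696e-03 -1.57251143e+00] [555.43630969 220.09334914 240.19320532]
```

View pics/w1.png

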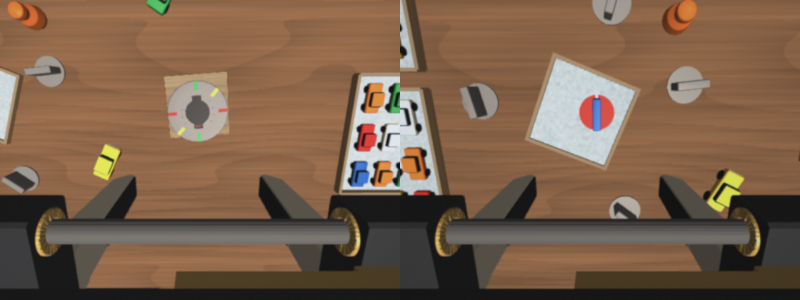

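The deck sits at left (197,110) and the cap at right (597,113), both in clear view. I segment the marks and the bar by colour for exact positions.

```bash
cat > seg.py <<'E'
from h import *
def blobs(c,hlo,hhi,box,z,amin=15,smin=90):
    h=cv2.cvtColor(c['img'],cv2.COLOR_BGR2HSV)
    m=cv2.inRange(h,(hlo,smin,50),(hhi,255,255)); k=np.zeros_like(m); x0,y0,x1,y1=box; k[y0:y1,x0:x1]=m[y0:y1,x0:x1]
    n,l,s,ce=cv2.connectedComponentsWithStats(k)
    return [(s[i,4],ce[i].round(1),at(c,*ce[i],z).round(1),np.argwhere(l==i)[:,::-1]) for i in range(1,n) if s[i,4]>=amin]
E
python3 - <<'E'
from seg import *
import pickle
cs=pickle.load(open('c1.pkl','rb')); d,c=cs['deck'],cs['cap']
for n,lo,hi in(('green',45,85),('yellow',22,35),('red',0,6),('red2',174,180)):
    for b in blobs(d,lo,hi,(225,105,328,203),130): print(n,b[:3])
for n,lo,hi,z in(('blue',100,130,66),('red',0,8,30)):
    for b in blobs(c,lo,hi,(790-560,110,870-560+20,200),z,40):
        r=cv2.minAreaRect(b[3].astype(np.float32)); P=[at(c,*p,z)[:2].round(1) for p in cv2.boxPoints(r)]; print(n,b[:3],r,P)
o=[cv2.resize(i,(400,400),interpolation=cv2.INTER_CUBIC) for i in (d['img'][105:205,225:325],c['img'][110:210,225:325])]
cv2.imwrite('pics/z1.png',np.hstack(o))
E
```

```text
green (np.int32(49), array([273.5, 119.9]), array([ 603.5, -195.6,  130. ]))
green (np.int32(40), array([278.7, 191.3]), array([ 526. , -201.2,  130. ]))
yellow (np.int32(65), array([300.2, 128.5]), array([ 594.5, -224.2,  130. ]))
yellow (np.int32(58), array([253. , 183.8]), array([ 534.6, -172.4,  130. ]))
red (np.int32(64), array([312.1, 154. ]), array([ 567.5, -237.6,  130. ]))
red (np.int32(67), array([240.5, 159.4]), array([ 561.8, -159.3,  130. ]))
red (np.int32(19), array([277.3, 175.5]), array([ 544. , -199.6,  130. ]))
blue (np.int32(485), array([275. , 160.2]), array([589.8, 220.5,  66. ])) ((274.9999694824219, 159.99998474121094), (9.999998092651367, 43.99999237060547), 0.0) [array([567.3, 225.7]), array([612. , 225.4]), array([611.9, 215.4]), array([567.3, 215.3])]
red (np.int32(630), array([261.1, 156.6]), array([589.8, 236.3,  30. ])) ((260.43853759765625, 155.67623901367188), (19.465181350708008, 47.2596549987793), 5.194429397583008) [array([565.2, 250.9]), array([617.5, 245. ]), array([615.6, 223.6]), array([563.1, 228.7])]
red (np.int32(640), array([288.6, 156.4]), array([590. , 205.3,  30. ])) ((289.4713134765625, 155.6844482421875), (47.2596549987793, 19.28411293029785), 84.80557250976562) [array([615.6, 217.5]), array([617.4, 196.4]), array([565. , 190.7]), array([563.1, 212.7])]
```

View pics/z1.png

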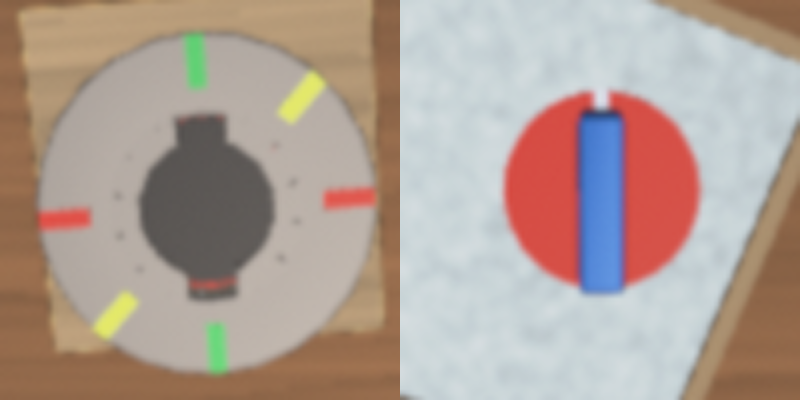

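The numbers agree across all three mark pairs: mouth at (564.7, -198.4), lighthouse yaw 4.15°. The cap is at (589.8, 220.5), yaw about 0, with its pointer in line with the bar. I grasp it, lift it and carry it over the deck.

Run:
```python
from h import *
import pickle
P=np.pi
robot.move_ptp([589.8,220.5,90],[P,0,0])
print(robot.move_linear([589.8,220.5,34],speed=80,f_stop=8), robot.current_tcp_pos())
robot.move_gripper(0.0); print('w',robot.current_gripper_width()*93,robot.current_finger_force(),robot.current_tcp_pos())
robot.move_linear([589.8,220.5,200],speed=150)
print('w',robot.current_gripper_width()*93)
robot.move_ptp([564.7,-198.4,215],[P,0,np.radians(4.15)]); robot.sleep(.3)
print(robot.current_t(),robot.current_tcp_pos(),robot.current_eef_rot(),robot.current_contact_force(),robot.current_ft_torque(),robot.current_qpos())
w=robot.get_image('wrist');t=robot.get_image('top'); pickle.dump((w,t),open('c2.pkl','wb'))
u,v=map(int,proj(t,[565,-198,180]));a=cv2.resize(t['img'][v-40:v+40,u-40:u+40],(400,400),interpolation=cv2.INTER_CUBIC)
cv2.imwrite('pics/w2.png',np.hstack([cv2.resize(w['img'],(400,300)),a[:300]]) if 0 else np.hstack([np.vstack([cv2.resize(w['img'],(400,300)),np.zeros((100,400,3),np.uint8)]),a]))
```

```text
False [590.13983079 220.54705745  34.21270118]
w 11.916438128045442 29.99968260526657 [589.67834497 220.5181608   33.87268274]
w 11.58653551777778
9.825 [ 564.98334164 -197.64455602  215.00640289] [-3.14156388e+00 -6.06095546e-05  7.36825358e-02] [ 0.44188368  0.4703766  -0.98938954] [-0.00424804  0.0200899  -0.03040355] [-5.22739754e-01  3.48013508e-01  1.41930025e+00  5.89841070e-05
  1.37424491e+00  9.74362518e-01]
```

View pics/w2.png

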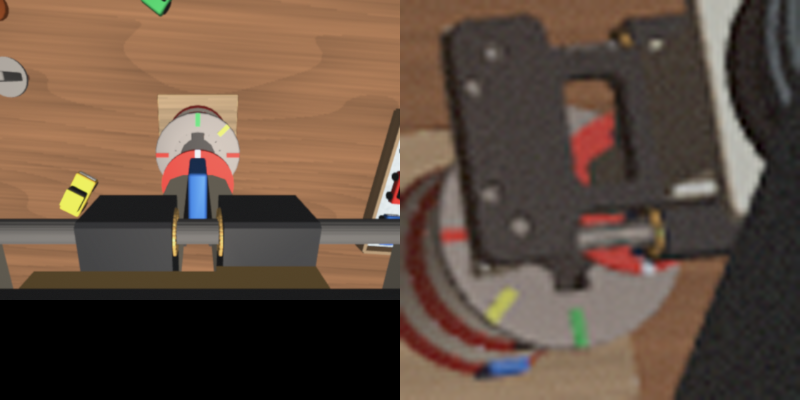

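The cap is held upright and level (left view, pointer at (198,153)), with the +x notch straight ahead of it at (198,137). Seating should come at TCP z of about 137.9, so I lower it with a force stop.

Run:
```python
from h import *
import pickle
robot.move_linear([564.7,-198.4,162],speed=80)
h=robot.move_linear([564.7,-198.4,134],speed=20,f_stop=10)
print(h,robot.current_t(),robot.current_tcp_pos(),robot.current_eef_rot(),robot.current_contact_force(),robot.current_ft_torque(),robot.current_gripper_width()*93)
w=robot.get_image('wrist'); pickle.dump(w,open('c3.pkl','wb'))
cv2.imwrite('pics/w3.png',cv2.resize(w['img'][100:300,150:400],(750,600),interpolation=cv2.INTER_CUBIC))
```

```text
True 11.8417 [ 564.69879414 -198.39255052  137.85030132] [-3.14149195e+00  1.47438655e-04  7.24037811e-02] [ 0.00604857 -0.38012419  4.0412637 ] [0.03553848 0.0405339  0.0011343 ] 11.882043798743974
```

View pics/w3.png

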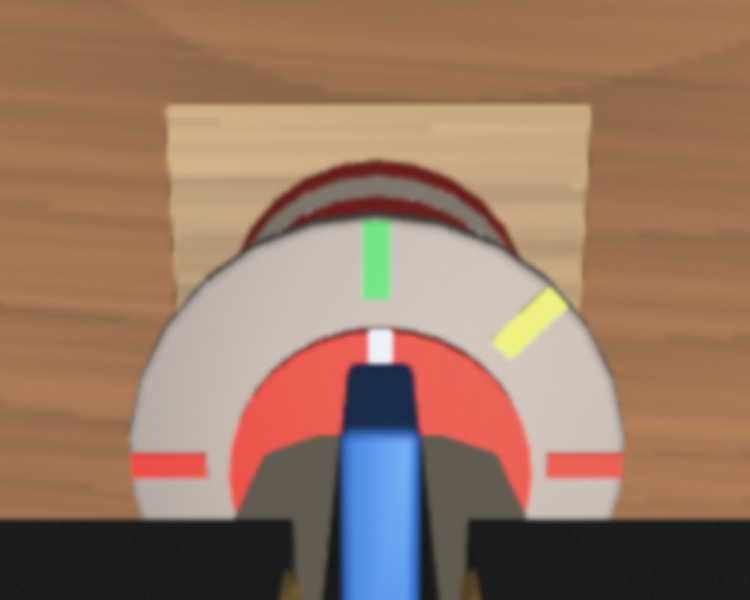

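The cap is seated at z = 137.85 as predicted, pointer (380,345) at the green mark (376,260). Now I turn it clockwise 45° in small steps while watching the moment.

Run:
```python
from h import *
import pickle
for a in range(5,46,5):
    robot.move_ptp([564.7,-198.4,137.6],[np.pi,0,np.radians(4.15-a)])
    f=np.array(robot.current_contact_force());m=np.array(robot.current_ft_torque());print(a,round(robot.current_t(),2),f.round(1),m.round(3))
    if np.linalg.norm(f)>40 or abs(m[2])>.4: break
robot.sleep(.3)
print(robot.current_tcp_pos(),np.degrees(robot.current_eef_rot()),robot.current_gripper_width()*93,robot.current_contact_force())
w=robot.get_image('wrist'); pickle.dump(w,open('c4.pkl','wb'))
cv2.imwrite('pics/w4.png',cv2.resize(w['img'][100:300,150:400],(750,600),interpolation=cv2.INTER_CUBIC))
```

```text
5 12.14 [0.4 0.9 3.8] [ 0.122 -0.031 -0.022]
10 12.39 [0.2 1.  3.7] [0.198 0.02  0.001]
15 12.64 [0.3 2.2 6.2] [ 0.335  0.002 -0.018]
20 12.89 [1.2 1.3 5.5] [ 0.397 -0.003  0.026]
25 13.14 [0.4 2.2 5.3] [ 0.423 -0.007  0.018]
30 13.39 [0.8 2.7 4.9] [ 0.486 -0.055  0.019]
35 13.64 [1.3 2.2 4.3] [ 0.541 -0.072 -0.013]
40 13.89 [0.4 1.7 5.4] [ 0.509 -0.107  0.072]
45 14.14 [0.6 2.5 5.9] [ 0.478 -0.102  0.087]
[ 564.97050983 -198.09786322  137.87322771] [-1.79963319e+02 -1.72353055e-02 -4.05130979e+01] 11.718078885790568 [0.31667224 1.5725428  5.02729544]
```

View pics/w4.png

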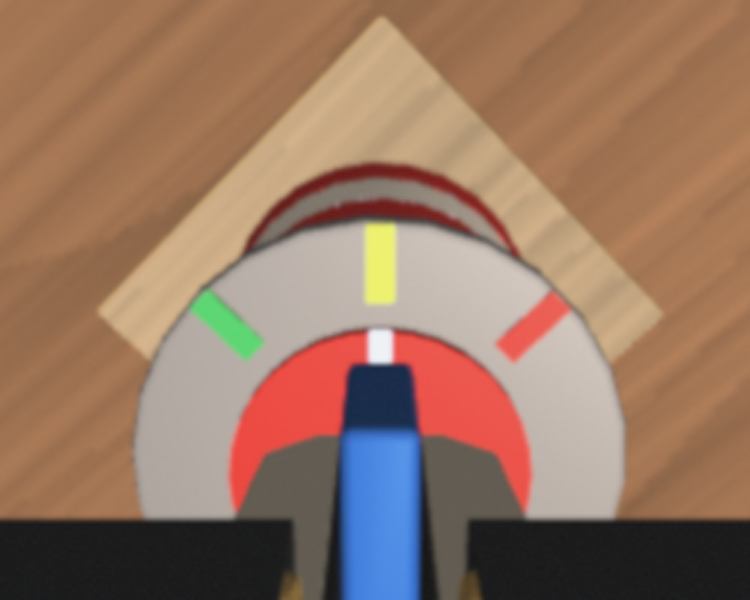

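The pointer (380,345) is exactly in line with the yellow mark (380,263), the rim is on the deck, and the grip is holding. I hand it in.

```bash
python3 -c "
from bench import robot
print(robot.hand_in(),robot.current_t())"
```

```text
the job is handed in; nothing more can be done
the job is handed in; nothing more can be done
```

The cap is seated flat on the deck and was handed in with its pointers at the yellow marks, still gripped, at about 14.5 s; the other toys were not touched.

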